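Charge the glaze mixing jars, light colour to dark

TASK

Charge the four mixing jars: drop each round colour tablet through the funnel of its own colour, so that it falls right down into the jar's well. Work from light to dark so that dark colour is never carried onto a lighter one: yellow first, then red, then green, and blue last. Leave the two square glaze samples lying where they are.

Things in the scene. Friction and masses are not known exactly. Their poses are not given: they have to be found in the camera images.
- tablet_yellow: yellow round tablet of pressed colour, a solid disc 30 mm in diameter and 14 mm thick, 14 to 25 g, lying flat and loose on the table in front of the jars. Origin: centre of its underside; z up along its axis.
- tablet_red: red round tablet of pressed colour, a solid disc 30 mm in diameter and 14 mm thick, 14 to 25 g, lying flat and loose on the table in front of the jars. Origin: centre of its underside; z up along its axis.
- tablet_green: green round tablet of pressed colour, a solid disc 30 mm in diameter and 14 mm thick, 14 to 25 g, lying flat and loose on the table in front of the jars. Origin: centre of its underside; z up along its axis.
- tablet_blue: blue round tablet of pressed colour, a solid disc 30 mm in diameter and 14 mm thick, 14 to 25 g, lying flat and loose on the table in front of the jars. Origin: centre of its underside; z up along its axis.
- jar_yellow: white stoneware mixing jar (72 mm diameter, 48 mm high) with a yellow band and a yellow funnel on top; fixed to the table. Funnel rim 78 mm above the table, 94 mm across outside, 86 inside; it narrows to a round well, 42 mm across from 48 mm height straight down to a flat floor at 8 mm height. Origin: centre of the jar's underside, at table height, on the axis of funnel and well; z up.
- jar_red: white stoneware mixing jar (72 mm diameter, 48 mm high) with a red band and a red funnel on top; fixed to the table. Funnel rim 78 mm above the table, 94 mm across outside, 86 inside; it narrows to a round well, 42 mm across from 48 mm height straight down to a flat floor at 8 mm height. Origin: centre of the jar's underside, at table height, on the axis of funnel and well; z up.
- jar_green: white stoneware mixing jar (72 mm diameter, 48 mm high) with a green band and a green funnel on top; fixed to the table. Funnel rim 78 mm above the table, 94 mm across outside, 86 inside; it narrows to a round well, 42 mm across from 48 mm height straight down to a flat floor at 8 mm height. Origin: centre of the jar's underside, at table height, on the axis of funnel and well; z up.
- jar_blue: white stoneware mixing jar (72 mm diameter, 48 mm high) with a blue band and a blue funnel on top; fixed to the table. Funnel rim 78 mm above the table, 94 mm across outside, 86 inside; it narrows to a round well, 42 mm across from 48 mm height straight down to a flat floor at 8 mm height. Origin: centre of the jar's underside, at table height, on the axis of funnel and well; z up.
- chip_yellow: yellow SQUARE glaze sample, 32 x 32 mm and 10 mm thick, 25 g, lying loose among the tablets; it is not a tablet and stays where it is. Origin: centre of its underside; x and y along its sides, z up.
- chip_blue: blue SQUARE glaze sample, 32 x 32 mm and 10 mm thick, 25 g, lying loose among the tablets; it is not a tablet and stays where it is. Origin: centre of its underside; x and y along its sides, z up.
Not all that is in view belongs to the job. There is more than one size of the jar_blue; the one meant has the size given above.

How it is judged:
By the outcome, as a careful person would: the job done as asked, in the order asked, and still so for the second after the job is handed in, with the robot touching nothing.
It also fails if it takes over 104 s, if anything falls off the work surface, if the arm or the gripper's body presses on something with over 40 N, if the wrist force passes 120 N, or if a joint passes its speed limit or range.

ROBOT

A 6-joint arm with a two-finger parallel gripper is mounted at the origin on the work surface. World frame = base frame: x ahead of the robot, y to its left, z up, the work surface at z = 0. Lengths are in m, angles in degrees, forces in N, time in s.
With the tool pointing down it reaches from about 0.4 to 0.825 m from the base axis. Payload 7 kg.
Tool frame: the origin (TCP) lies at the very end of the fingers, on their centre line; the grasp point (between the pads) lies 19 mm behind it (r.grip_depth is the distance from the TCP to the grasp point, in m); z points along the fingers, y is the line along which they close (so a half turn about z gives the same grasp; the last joint's range is limited). The gripper opens to 88 mm and grips with 3 to 60 N. Pads are 19 mm wide; open, the fingers measure 130 mm over their backs; the gripper's body (78 mm by 193 mm) begins 47 mm behind the grasp point.
Start: joints at [-53.279, 20.546, 0.682, 0, -70.136, -16.507], TCP at [0.233, -0.633, 0.227] pointing down, gripper open.
Joint ranges: [-176.03, 176.03], [-82.01, 121.73], [-58.28, 71.71], [-173.87, 95.51], [-174.79, -0.11], [-173.66, 173.66]. Speed limits (degrees/s): [136.94, 136.94, 172.46, 180, 180, 180].

INTERFACE

Orientations are given as [roll, pitch, yaw] about the fixed x, y, z axes, in that order (R = Rz(yaw) Ry(pitch) Rx(roll)).
In Python, from plant import r gives the robot as it stands.
- The arm moves only by the tool play_rows, never from a script. Its argument "rows" is a list that holds one entry, the list of rows, each a list of 5 numbers: the closure, from 0 (fully open) to 1 (shut), then the shift along the tool's x, y, z each as a share of 0.5 m, from -1 to 1, then the turn about the tool's z as a share of 1.5 rad, from -1 to 1. A call has exactly 8 rows; each row is the pose to reach, as a shift and turn from the pose commanded when the call began, along the tool's axes at that moment; what a row does not reach only later rows make up. A row lasts 1/12 s, in which the tool goes at most 41.7 mm and 7.16 degrees, less where a joint would pass 70% of its speed; a pose out of reach is approached as far as the arm can. A call with a number of a shift or a turn outside -1 to 1 is refused whole. A call with a gripper value outside its range is refused whole. The fingers move at their own pace and stop on an object; "squeeze" is the grip in N (left out, the last holds). Time passes only in rows, so rows that repeat a pose let the fingers close, or fill a call up. It gives the time, the measured TCP pose, the force, the opening and the grip force at its end, in the units of the state.
- r.get_state(): the state, without advancing time (a new reading comes with each control period).
- r.capture(name): name is "scene" or "top"; returns the picture (384x512x3 uint8, red, green, blue); there is no depth.
- r.camera_info(name): a dict with "fovy" (degrees; the focal length in pixels is half the picture's height over the tangent of half this angle, whatever the lens; pixels are square), "cx", "cy" (the principal point, pixels), "k1" (the pictures are not rectified: a ray, as slopes to the right and down, at radius r is drawn at 1 + k1 r^2 times it, then the intrinsics apply), "pose" (4x4, takes a point from camera to world coordinates). Camera axes: x right, y down, z forward; pixel columns grow to the right and rows downward; lengths in m; the calibration is good to about 2 mm. A picture is of the moment at which its call begins. camera_info takes no time and is no camera call.
- r.close_job(): hands the job in; it is judged then, once.
The state is a dict: "time_s": time; "joints": joint angles; "qd": joint speeds; "joint_torque": joint torques, N m; "tcp_pos": TCP position; "eef_rot": TCP orientation; "contact_force": force on the tool from outside, world axes, zero at the start; "moment": the same for the moment, N m; "gripper_width": finger opening in m; "gripper_force": force on a finger pad.
Only numpy, scipy, OpenCV 4.12 (cv2) and the standard library are available. Lean on these libraries where they do the work, as an engineer would, in place of code of your own. Each camera call takes 0.05 s, during which the arm holds its last target. There are 200 camera calls.

## Working session

There is one attempt and no reset: what is moved stays moved. The work goes in short steps, Python scripts to look and compute and a tool call to move; the robot and the scene stay as the last step left them, time stands still between calls to the robot, and variables do not carry over. Pictures are saved under pics/ and viewed, at most 14 in all, crops included, and the job is handed in when it is done.

Besides the shell and the picture viewer there is one more tool, called after "Emit:" as name(argument=value, ...), one argument or row to a line, values as JSON. play_rows: Moves the arm, as the interface text tells. Its arguments: {"type":"object","properties":{"rows":{"type":"array","items":{"type":"array","items":{"type":"array","items":{"type":"number"}}}},"squeeze":{"type":"number"}},"required":["rows"]}

```bash
ls; mkdir -p pics; python3 - <<'E'
from plant import r
import cv2
for n in("scene","top"):
    im=r.capture(n); cv2.imwrite(f"pics/{n}0.png",im[:,:,::-1]); print(n,r.camera_info(n))
print(r.get_state(), r.grip_depth)
E
```

```text
pics
scene {'fovy': 51.91791098627796, 'cx': 260.7690426604023, 'cy': 194.07853549440998, 'k1': 0.017675503430299205, 'pose': array([[-0.86643573,  0.40664927, -0.28969899,  0.77752044],
       [ 0.49920715,  0.71604143, -0.48793124,  0.43644869],
       [ 0.0090196 , -0.56738086, -0.8234061 ,  0.71310974],
       [ 0.        ,  0.        ,  0.        ,  1.        ]])}
top {'fovy': 42.56333090932681, 'cx': 262.14544727673723, 'cy': 194.44274018690922, 'k1': -0.18507839158321315, 'pose': array([[ 0.02112867, -0.98202554,  0.18756176,  0.38151591],
       [-0.99977121, -0.02012779,  0.00723942,  0.01701613],
       [-0.00333409, -0.18767181, -0.98222613,  1.00837962],
       [ 0.        ,  0.        ,  0.        ,  1.        ]])}
{'time_s': 0.1, 'joints': array([-5.32783622e+01,  2.05898028e+01,  6.37780467e-01, -1.77507833e-02,
       -7.01354908e+01, -1.65092411e+01]), 'qd': array([ 0.04886394, -0.13243963,  0.06810479,  0.04271882,  0.05883181,
        0.03934036]), 'joint_torque': array([-2.41946298e-03, -5.84163380e+01,  2.93753332e+01,  7.01557606e+00,
        1.01851291e-02, -3.82540532e-05]), 'tcp_pos': array([ 0.23305739, -0.6330144 ,  0.22567899]), 'eef_rot': array([ 1.79911352e+02, -8.87135847e-03, -1.59793641e+02]), 'contact_force': array([0.42556211, 0.82285032, 0.62245813]), 'moment': array([ 0.01013044, -0.02877161, -0.03054823]), 'gripper_force': 0.0, 'gripper_width': 0.0878448046154854} 0.0188
```

View pics/scene0.png

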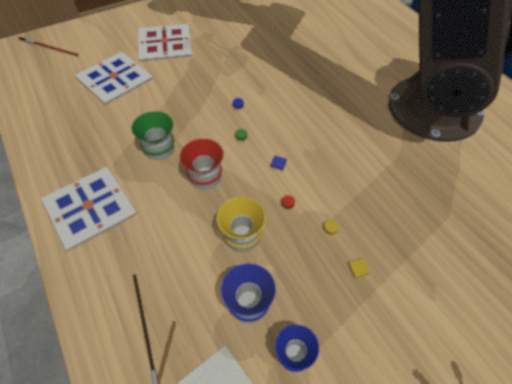

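View pics/top0.png

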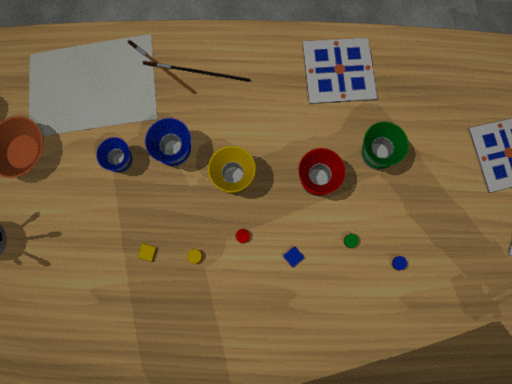

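The scene view shows the jars in a row at rows 115–350, with tablets at (331,227) yellow, (288,201) red, (241,134) green and (238,103) blue. In the top view the tablets are at (195,256), (243,236), (351,241) and (400,263), and the chips at (147,253) and (294,257). The two blue funnels in the top view are at (168,143), the larger, and (114,155).

```bash
cat > h.py <<'E'
import numpy as np, cv2
from plant import r
def ray(n,uv):
    c=r.camera_info(n); f=192/np.tan(np.radians(c["fovy"]/2)); K=np.array([[f,0,c["cx"]],[0,f,c["cy"]],[0,0,1]])
    p=cv2.undistortPoints(np.array(uv,float).reshape(-1,1,2),K,np.array([c["k1"],0,0,0,0]))[:,0]
    P=c["pose"]; return P[:3,3], np.c_[p,np.ones(len(p))]@P[:3,:3].T
def w(n,uv,z):
    o,d=ray(n,uv); return o+d*((z-o[2])/d[:,2])[:,None]
def blobs(n,im,amin=30):
    H=cv2.cvtColor(im,cv2.COLOR_RGB2HSV)
    R={"yellow":[(22,33)],"red":[(0,6),(174,180)],"green":[(50,85)],"blue":[(112,130)]}
    for c,rg in R.items():
        m=sum(cv2.inRange(H,(a,170 if c!='yellow' else 185,60),(b,255,255)) for a,b in rg)
        k,L,S,C=cv2.connectedComponentsWithStats(m)
        for i in range(1,k):
            if S[i][4]<amin: continue
            pts=cv2.findContours((L==i).astype('uint8'),cv2.RETR_EXTERNAL,cv2.CHAIN_APPROX_NONE)[0][0][:,0]
            z=0.078 if S[i][4]>350 else 0.010
            W=w(n,pts,z)[:,:2]; (x,y),rad=cv2.minEnclosingCircle(W.astype('float32'))
            g=w(n,[C[i]],z)[0]; br=cv2.minAreaRect(W.astype('float32'))
            print(n,c,C[i].round(1),S[i][4],"z",z,"centroid",g[:2].round(4),"circ",round(x,4),round(y,4),round(rad,4),"rect",np.round(br[1],3),round(br[2]))
E
python3 - <<'E'
from h import *
for n in("scene","top"): blobs(n,cv2.imread(f"pics/{n}0.png")[:,:,::-1].copy())
E
```

```text
scene yellow [358.4 268.1] 59 z 0.01 centroid [0.4533 0.2618] circ 0.4529 0.2616 0.017 rect [0.029 0.021] 62
scene red [199.9 151.6] 711 z 0.078 centroid [ 0.6113 -0.0975] circ 0.6131 -0.0876 0.0446 rect [0.076 0.084] 67
scene red [287.6 201.5] 108 z 0.01 centroid [0.4898 0.0648] circ 0.49 0.0646 0.0144 rect [0.025 0.026] 9
scene blue [296.1 345.9] 776 z 0.078 centroid [0.6486 0.3336] circ 0.6498 0.3352 0.0325 rect [0.062 0.062] 84
top yellow [231.2 168. ] 1403 z 0.078 centroid [0.6102 0.085 ] circ 0.6084 0.0854 0.0481 rect [0.094 0.091] 46
top yellow [146.5 252. ] 244 z 0.01 centroid [0.4476 0.2582] circ 0.4476 0.2583 0.021 rect [0.033 0.032] 78
top yellow [194.2 255.9] 179 z 0.01 centroid [0.4424 0.1594] circ 0.4422 0.1591 0.0156 rect [0.03  0.028] 65
top red [321.6 170.4] 1316 z 0.078 centroid [ 0.6092 -0.0908] circ 0.6074 -0.0898 0.0478 rect [0.092 0.09 ] 1
top red [242.5 235.4] 154 z 0.01 centroid [0.4865 0.0625] circ 0.4864 0.0625 0.0143 rect [0.026 0.026] 46
top green [395. 142.] 540 z 0.078 centroid [ 0.671  -0.2386] circ 0.6681 -0.2196 0.0457 rect [0.09  0.085] 15
top green 
[... 1246 characters left out ...]
0.7111 -0.5131 0.0193 rect [0.038 0.011] 14
top blue [489.4 139.8] 119 z 0.01 centroid [ 0.7051 -0.4744] circ 0.7048 -0.4746 0.0174 rect [0.026 0.026] 15
top blue [112.  152.5] 582 z 0.078 centroid [0.6382 0.3251] circ 0.6352 0.3236 0.0343 rect [0.065 0.065] 48
top blue [496.3 155. ] 66 z 0.01 centroid [ 0.6708 -0.4878] circ 0.6708 -0.4873 0.0195 rect [0.011 0.038] 12
top blue [499.3 171.3] 119 z 0.01 centroid [ 0.6342 -0.492 ] circ 0.6346 -0.4923 0.0173 rect [0.026 0.026] 15
top blue [293.3 256.2] 198 z 0.01 centroid [ 0.4464 -0.0412] circ 0.4467 -0.0408 0.0186 rect [0.029 0.029] 42
top blue [399.2 262.7] 138 z 0.01 centroid [ 0.4359 -0.2588] circ 0.4355 -0.2591 0.0142 rect [0.027 0.026] 64
```

```bash
python3 - <<'E'
from h import *
im=cv2.imread("pics/scene0.png")
t=[(331,227),(287.6,201.5),(241,134),(238,103)]; tt=[(194.2,255.9),(242.5,235.4),(351.1,240.2),(399.2,262.7)]
print(((w("scene",t,.010))[:,:2]).round(4)); print(((w("top",tt,.010))[:,:2]).round(4))
# rim ellipse extremes read from scene: centres of rims
print(w("scene",[(241,218),(202,159),(153,127),(248,290)],.078)[:,:2].round(4))
cv2.imwrite("pics/c1.png",cv2.resize(im[80:240,120:350],None,fx=3.4,fy=3.4,interpolation=2))
E
```

```text
[[ 0.4459  0.1619]
 [ 0.4899  0.0648]
 [ 0.4837 -0.1566]
 [ 0.4391 -0.2554]]
[[ 0.4425  0.1594]
 [ 0.4866  0.0625]
 [ 0.4808 -0.1591]
 [ 0.4359 -0.2587]]
[[ 0.6135  0.089 ]
 [ 0.6161 -0.077 ]
 [ 0.671  -0.2127]
 [ 0.6699  0.2184]]
```

View pics/c1.png

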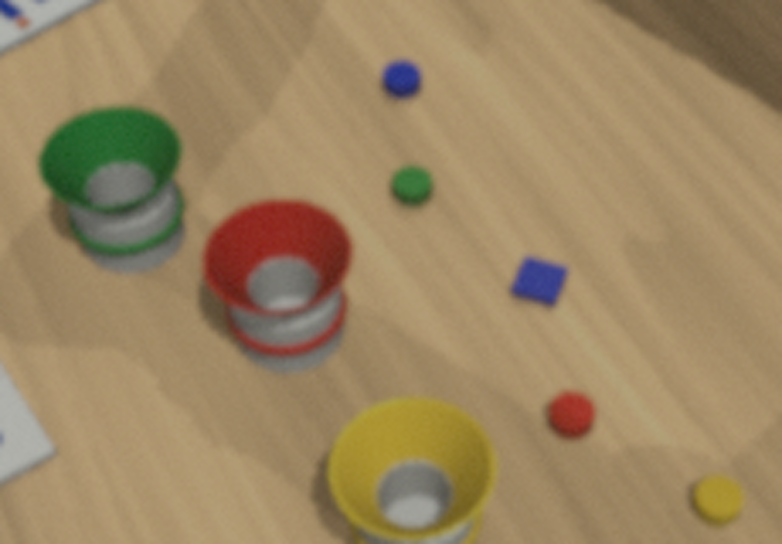

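Emit:
play_rows(
  rows=[
    [[0,-0.555,0.35,0,0.235],[0,-0.555,0.35,0,0.235],[0,-0.555,0.35,0,0.235],[0,-0.555,0.35,0,0.235],[0,-0.555,0.35,0,0.235],[0,-0.555,0.35,0,0.235],[0,-0.555,0.35,0,0.235],[0,-0.555,0.35,0,0.235]],
  ],
  squeeze=12,
)

```text
time_s: 0.77
tcp_pos: [0.4339, -0.3712, 0.2264]
eef_rot: [180.0, -0.0, -180.0]
contact_force: [0.4, -1.5, 0.1]
gripper_width: 0.0876
gripper_force: 0.0
```

Emit:
play_rows(
  rows=[
    [[0,-0.02,0.6,0.1,0],[0,-0.02,0.6,0.1,0],[0,-0.02,0.6,0.1,0],[0,-0.02,0.6,0.1,0],[0,-0.02,0.6,0.1,0],[0,-0.02,0.6,0.1,0],[0,-0.02,0.6,0.1,0],[0,-0.02,0.6,0.1,0]],
  ],
)

```text
time_s: 1.43
tcp_pos: [0.4424, -0.0696, 0.1758]
eef_rot: [180.0, -0.0, -179.8]
contact_force: [0.1, -1.1, 0.1]
gripper_width: 0.0876
gripper_force: 0.0
```

Emit:
play_rows(
  rows=[
    [[0,0,0.464,0.16,0],[0,0,0.464,0.16,0],[0,0,0.464,0.16,0],[0,0,0.464,0.16,0],[0,0,0.464,0.16,0],[0,0,0.464,0.16,0],[0,0,0.464,0.16,0],[0,0,0.464,0.16,0]],
  ],
)

```text
time_s: 2.1
tcp_pos: [0.4423, 0.16, 0.0955]
eef_rot: [-179.9, -0.1, -179.8]
contact_force: [0.0, -0.5, 0.2]
gripper_width: 0.0875
gripper_force: 0.0
```

```bash
python3 - <<'E'
from h import *
a=r.capture("scene");b=r.capture("top");s=r.get_state();print(s["tcp_pos"],s["eef_rot"])
c=np.hstack([cv2.resize(x,None,fx=3,fy=3,interpolation=2) for x in(a[150:310,260:390],b[190:350,130:260])])
cv2.imwrite("pics/a1.png",c[:,:,::-1])
E
```

```text
[0.44259579 0.15840187 0.09632852] [-1.79963019e+02 -4.59781834e-02 -1.79952401e+02]
```

View pics/a1.png

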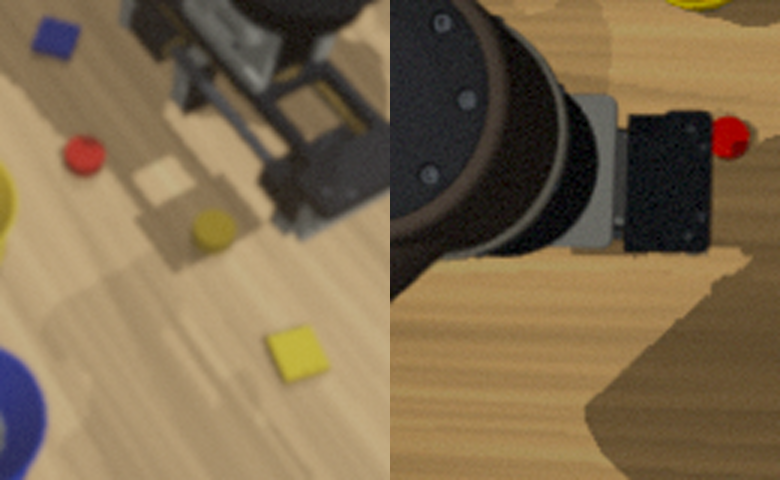

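Emit:
play_rows(
  rows=[
    [[0,0,0,0.07,0],[0,0,0,0.13,0],[0,0,0,0.17,0],[0,0,0,0.184,0],[0,0,0,0.184,0],[0.6,0,0,0.184,0],[1,0,0,0.184,0],[1,0,0,0.184,0]],
  ],
)

```text
time_s: 2.87
tcp_pos: [0.4439, 0.1592, 0.006]
eef_rot: [179.9, 0.1, -180.0]
contact_force: [0.3, 0.3, 0.4]
gripper_width: 0.0729
gripper_force: 0.0
```

Emit:
play_rows(
  rows=[
    [[1,0,0,0,0],[1,0,0,0,0],[1,0,0,0,0],[1,0,0,0,0],[1,0,0,0,0],[1,0,0,-0.01,0],[1,0,0,-0.02,0],[1,0,0,-0.04,0]],
  ],
)

```text
time_s: 3.53
tcp_pos: [0.4425, 0.1583, 0.0245]
eef_rot: [-179.9, -0.1, -180.0]
contact_force: [1.0, 0.1, -0.1]
gripper_width: 0.0283
gripper_force: 12.0
```

Emit:
play_rows(
  rows=[
    [[1,0,0,-0.06,0],[1,0,0,-0.12,0],[1,0,0,-0.18,0],[1,0,0,-0.18,0],[1,0,0,-0.18,0],[1,0,0,-0.18,0],[1,0,0,-0.18,0],[1,0,0,-0.18,0]],
  ],
)

```text
time_s: 4.2
tcp_pos: [0.4424, 0.1582, 0.1136]
eef_rot: [-179.9, -0.1, -180.0]
contact_force: [-0.4, 0.4, -0.2]
gripper_width: 0.0287
gripper_force: 12.0
```

```bash
python3 - <<'E'
from h import *
a=r.capture("scene");s=r.get_state();print(s["tcp_pos"],s["gripper_width"],s["gripper_force"])
cv2.imwrite("pics/a2.png",cv2.resize(a[120:310,220:400],None,fx=3,fy=3,interpolation=2)[:,:,::-1])
E
```

```text
[0.44244259 0.15823135 0.11364147] 0.02804583905160267 11.999683231115341
```

View pics/a2.png

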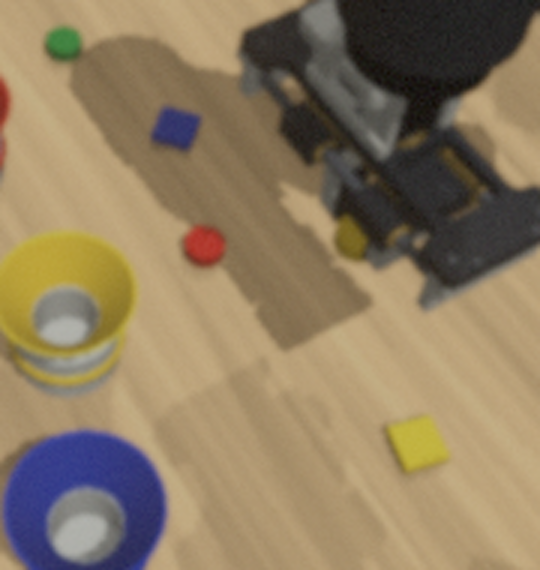

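Emit:
play_rows(
  rows=[
    [[1,-0.08,-0.035,0,0],[1,-0.16,-0.07,0,0],[1,-0.24,-0.105,0,0],[1,-0.3,-0.13,0,0],[1,-0.336,-0.143,0,0],[1,-0.336,-0.143,0.03,0],[1,-0.336,-0.143,0.05,0],[1,-0.336,-0.143,0.055,0]],
  ],
)

```text
time_s: 4.92
tcp_pos: [0.609, 0.0864, 0.0837]
eef_rot: [-179.9, -0.3, 180.0]
contact_force: [-0.6, 0.4, -0.7]
gripper_width: 0.0283
gripper_force: 12.0
```

```bash
python3 - <<'E'
from h import *
a=r.capture("scene");b=r.capture("top");s=r.get_state();print(s["tcp_pos"],s["gripper_width"],s["contact_force"])
c=np.hstack([cv2.resize(x,None,fx=4,fy=4,interpolation=2) for x in(a[170:290,190:285],b[100:220,180:275])])
cv2.imwrite("pics/a3.png",c[:,:,::-1])
E
```

```text
[0.60962479 0.08706755 0.08572092] 0.028759501286634195 [ 0.26313633  0.35182657 -0.1181412 ]
```

View pics/a3.png

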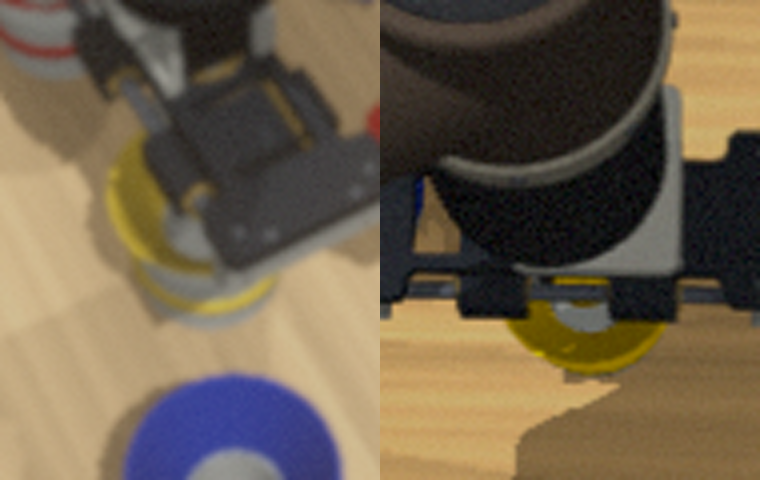

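Emit:
play_rows(
  rows=[
    [[0.5,0,0,0,0],[0.5,0,0,0,0],[0.3,0,0,0,0],[0,0,0,0,0],[0,0,0,-0.02,0],[0,0,0,-0.05,0],[0,0,0,-0.05,0],[0,0,0,-0.05,0]],
  ],
)

```text
time_s: 5.68
tcp_pos: [0.6118, 0.0876, 0.1138]
eef_rot: [179.9, 0.2, -180.0]
contact_force: [-0.5, -0.3, -1.2]
gripper_width: 0.0763
gripper_force: 0.0
```

Emit:
play_rows(
  rows=[
    [[0,0.08,0.015,0,0],[0,0.16,0.03,0,0],[0,0.2,-0.03,0,0],[0,0.243,-0.046,0,0],[0,0.243,-0.046,0,0],[0,0.243,-0.046,0,0],[0,0.243,-0.046,0,0],[0,0.243,-0.046,0,0]],
  ],
)

```text
time_s: 6.35
tcp_pos: [0.4904, 0.0646, 0.1122]
eef_rot: [180.0, 0.0, -180.0]
contact_force: [-0.6, 0.2, -0.1]
gripper_width: 0.0879
gripper_force: 0.0
```

```bash
python3 - <<'E'
from h import *
a=r.capture("scene");b=r.capture("top");s=r.get_state();print(s["tcp_pos"],s["gripper_width"],s["contact_force"])
c=np.hstack([cv2.resize(x,None,fx=3,fy=3,interpolation=2) for x in(a[150:320,200:330],b[120:290,180:310])])
cv2.imwrite("pics/a4.png",c[:,:,::-1])
E
```

```text
[0.49011639 0.06447057 0.11182568] 0.08758573402263581 [ 1.04043758 -1.05329088 -0.95590925]
```

View pics/a4.png

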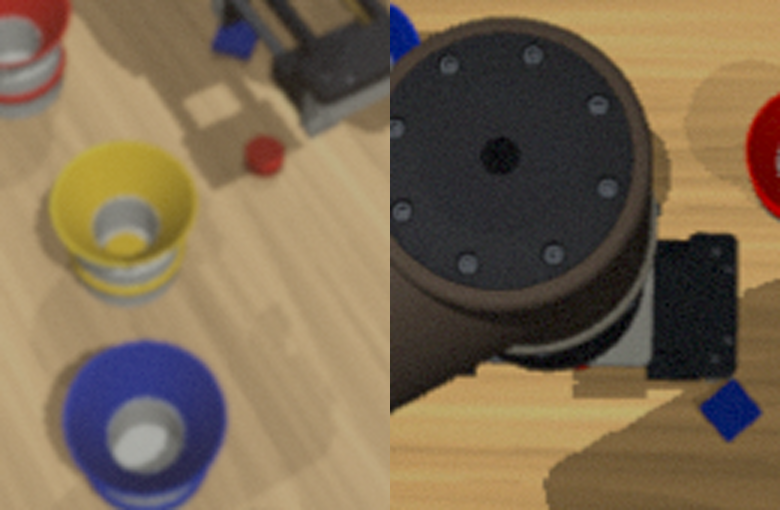

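The yellow tablet lies flat in its well (crop (125,243)). Next is red.

Emit:
play_rows(
  rows=[
    [[0,0.003,-0.001,0.07,0],[0,0.003,-0.001,0.14,0],[0,0.003,-0.001,0.19,0],[0,0.003,-0.001,0.21,0],[0,0.003,-0.001,0.215,0],[0.3,0.003,-0.001,0.215,0],[1,0.003,-0.001,0.215,0],[1,0.003,-0.001,0.215,0]],
  ],
)

```text
time_s: 7.12
tcp_pos: [0.489, 0.0642, 0.0055]
eef_rot: [180.0, 0.1, -180.0]
contact_force: [0.0, 0.6, -0.4]
gripper_width: 0.0729
gripper_force: 0.0
```

Emit:
play_rows(
  rows=[
    [[1,0,0,0,0],[1,0,0,0,0],[1,0,0,0,0],[1,0,0,0,0],[1,0,0,0,0],[1,0,0,-0.01,0],[1,0,0,-0.02,0],[1,0,0,-0.04,0]],
  ],
)

```text
time_s: 7.78
tcp_pos: [0.4875, 0.0635, 0.0245]
eef_rot: [-180.0, -0.1, -180.0]
contact_force: [0.3, -0.2, 0.0]
gripper_width: 0.0285
gripper_force: 12.0
```

Emit:
play_rows(
  rows=[
    [[1,0,0,-0.06,0],[1,0,0,-0.12,0],[1,0,0,-0.18,0],[1,0,0,-0.18,0],[1,0,0,-0.18,0],[1,0,0,-0.18,0],[1,0,0,-0.18,0],[1,0,0,-0.18,0]],
  ],
)

```text
time_s: 8.45
tcp_pos: [0.4873, 0.0634, 0.1136]
eef_rot: [-179.9, -0.1, -180.0]
contact_force: [-0.1, 0.8, 0.3]
gripper_width: 0.0284
gripper_force: 12.0
```

Emit:
play_rows(
  rows=[
    [[1,-0.05,-0.06,0,0],[1,-0.1,-0.12,0,0],[1,-0.15,-0.18,0,0],[1,-0.2,-0.24,0,0],[1,-0.244,-0.299,0,0],[1,-0.244,-0.299,0.03,0],[1,-0.244,-0.299,0.05,0],[1,-0.244,-0.299,0.055,0]],
  ],
)

```text
time_s: 9.12
tcp_pos: [0.6078, -0.0862, 0.0835]
eef_rot: [-180.0, -0.3, 179.9]
contact_force: [-0.5, -0.1, -1.3]
gripper_width: 0.0291
gripper_force: 12.0
```

```bash
python3 - <<'E'
from h import *
a=r.capture("scene");b=r.capture("top");s=r.get_state();print(s["tcp_pos"],s["gripper_width"],s["contact_force"])
c=np.hstack([cv2.resize(x,None,fx=4,fy=4,interpolation=2) for x in(a[110:230,150:245],b[100:220,270:365])])
cv2.imwrite("pics/a5.png",c[:,:,::-1])
E
```

```text
[ 0.60866058 -0.08537018  0.08558264] 0.028574454055340478 [0.13450943 0.81915488 0.60805038]
```

View pics/a5.png

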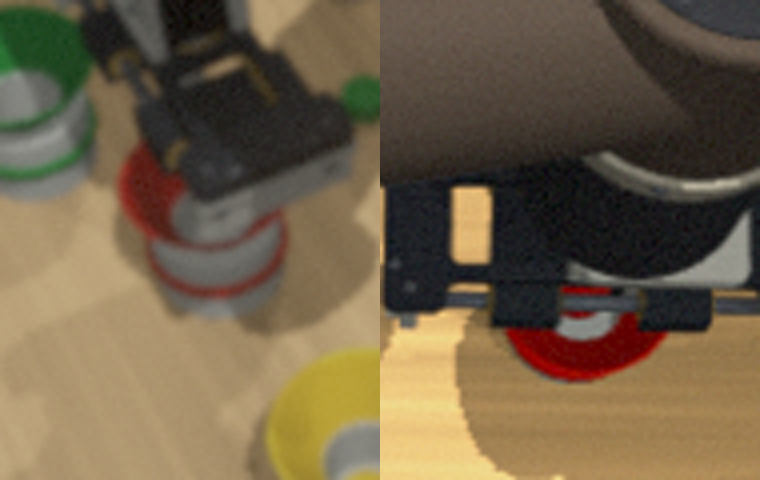

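Emit:
play_rows(
  rows=[
    [[0.5,0,0,0,0],[0.5,0,0,0,0],[0.3,0,0,0,0],[0,0,0,0,0],[0,0,0,-0.02,0],[0,0,0,-0.05,0],[0,0,0,-0.05,0],[0,0,0,-0.05,0]],
  ],
)

```text
time_s: 9.88
tcp_pos: [0.6109, -0.0856, 0.1138]
eef_rot: [180.0, 0.2, -180.0]
contact_force: [0.6, -0.3, -0.0]
gripper_width: 0.0764
gripper_force: 0.0
```

Emit:
play_rows(
  rows=[
    [[0,0.06,-0.03,0,0],[0,0.12,-0.07,0,0],[0,0.18,-0.11,0,0],[0,0.253,-0.145,0,0],[0,0.253,-0.145,0,0],[0,0.253,-0.145,0,0],[0,0.253,-0.145,0,0],[0,0.253,-0.145,0,0]],
  ],
)

```text
time_s: 10.55
tcp_pos: [0.4845, -0.1581, 0.1122]
eef_rot: [-180.0, 0.0, -180.0]
contact_force: [-0.2, -0.1, -0.6]
gripper_width: 0.0874
gripper_force: 0.0
```

```bash
python3 - <<'E'
from h import *
a=r.capture("scene");s=r.get_state();print(s["tcp_pos"],s["gripper_width"],s["contact_force"])
cv2.imwrite("pics/a6.png",cv2.resize(a[80:220,140:320],None,fx=4,fy=4,interpolation=2)[:,:,::-1])
E
```

```text
[ 0.4844995  -0.15795498  0.11204558] 0.08787455081510319 [ 0.18069935 -0.3434986  -0.10856576]
```

View pics/a6.png

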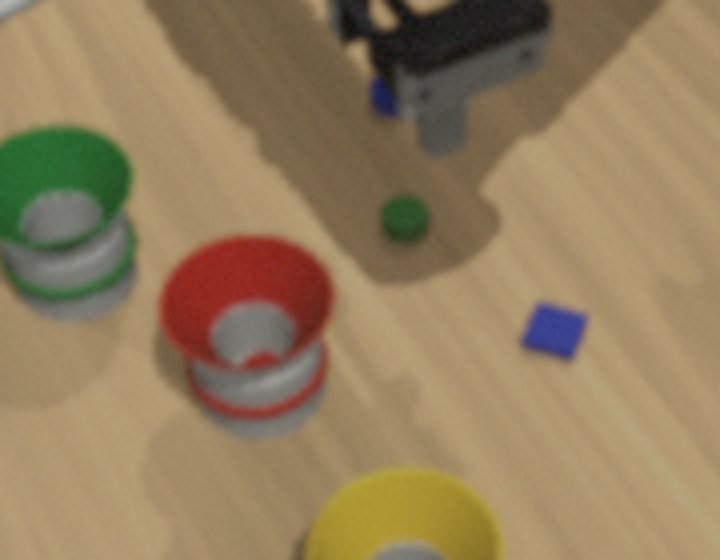

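The red tablet is down in its well (crop (260,360)). Next is green.

Emit:
play_rows(
  rows=[
    [[0,0.005,0,0.07,0],[0,0.005,0,0.14,0],[0,0.005,0,0.19,0],[0,0.005,0,0.21,0],[0,0.005,0,0.215,0],[0.3,0.005,0,0.215,0],[1,0.005,0,0.215,0],[1,0.005,0,0.215,0]],
  ],
)

```text
time_s: 11.27
tcp_pos: [0.4824, -0.1582, 0.006]
eef_rot: [-180.0, 0.1, -180.0]
contact_force: [0.4, -0.3, -0.7]
gripper_width: 0.0729
gripper_force: 0.0
```

Emit:
play_rows(
  rows=[
    [[1,0,0,0,0],[1,0,0,0,0],[1,0,0,0,0],[1,0,0,0,0],[1,0,0,0,0],[1,0,0,-0.01,0],[1,0,0,-0.02,0],[1,0,0,-0.04,0]],
  ],
)

```text
time_s: 11.93
tcp_pos: [0.4805, -0.1583, 0.0245]
eef_rot: [-180.0, -0.1, -180.0]
contact_force: [0.6, -0.2, 0.1]
gripper_width: 0.0285
gripper_force: 12.0
```

Emit:
play_rows(
  rows=[
    [[1,0,0,-0.06,0],[1,0,0,-0.12,0],[1,0,0,-0.18,0],[1,0,0,-0.18,0],[1,0,0,-0.18,0],[1,0,0,-0.18,0],[1,0,0,-0.18,0],[1,0,0,-0.18,0]],
  ],
)

```text
time_s: 12.6
tcp_pos: [0.4803, -0.1583, 0.1136]
eef_rot: [180.0, -0.1, -180.0]
contact_force: [-0.5, -0.5, -0.4]
gripper_width: 0.0284
gripper_force: 12.0
```

Emit:
play_rows(
  rows=[
    [[1,-0.08,-0.025,0,0],[1,-0.16,-0.05,0,0],[1,-0.24,-0.075,0,0],[1,-0.32,-0.1,0,0],[1,-0.377,-0.115,0,0],[1,-0.377,-0.115,0.03,0],[1,-0.377,-0.115,0.05,0],[1,-0.377,-0.115,0.055,0]],
  ],
)

```text
time_s: 13.27
tcp_pos: [0.6671, -0.2154, 0.0827]
eef_rot: [179.9, -0.4, 180.0]
contact_force: [-0.9, 0.1, -1.1]
gripper_width: 0.0285
gripper_force: 12.0
```

```bash
python3 - <<'E'
from h import *
a=r.capture("scene");b=r.capture("top");s=r.get_state();print(s["tcp_pos"],s["gripper_width"],s["contact_force"])
c=np.hstack([cv2.resize(x,None,fx=4,fy=4,interpolation=2) for x in(a[80:200,105:200],b[80:200,335:430])])
cv2.imwrite("pics/a7.png",c[:,:,::-1])
E
```

```text
[ 0.66776883 -0.21546169  0.08537971] 0.028407152300419708 [ 0.07683687 -0.22980585 -0.4952168 ]
```

View pics/a7.png

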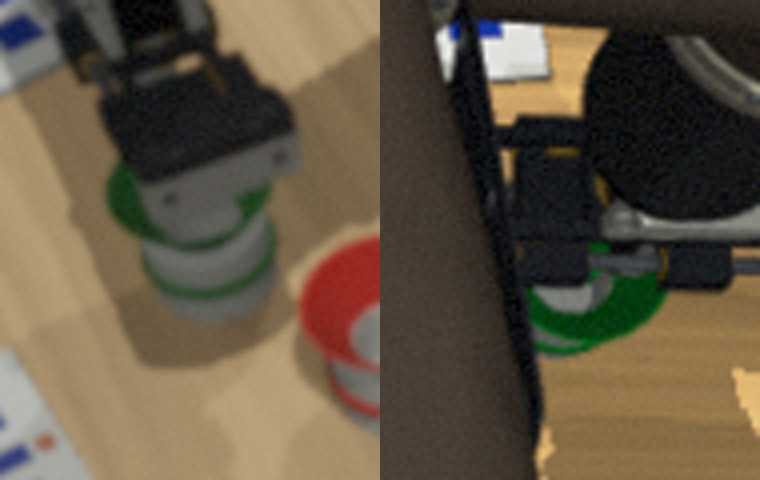

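Emit:
play_rows(
  rows=[
    [[0.5,0,0,0,0],[0.5,0,0,0,0],[0.3,0,0,0,0],[0,0,0,0,0],[0,0,0,-0.02,0],[0,0,0,-0.05,0],[0,0,0,-0.05,0],[0,0,0,-0.05,0]],
  ],
)

```text
time_s: 14.03
tcp_pos: [0.6705, -0.2158, 0.114]
eef_rot: [-180.0, 0.2, -180.0]
contact_force: [0.3, 0.4, -0.9]
gripper_width: 0.0758
gripper_force: 0.0
```

Emit:
play_rows(
  rows=[
    [[0,0.08,-0.015,0,0],[0,0.16,-0.03,0,0],[0,0.24,-0.045,0,0],[0,0.32,-0.06,0,0],[0,0.4,-0.075,0,0],[0,0.464,-0.083,0,0],[0,0.464,-0.083,0,0],[0,0.464,-0.083,0,0]],
  ],
)

```text
time_s: 14.7
tcp_pos: [0.436, -0.2575, 0.1126]
eef_rot: [180.0, 0.0, 179.9]
contact_force: [0.6, 0.1, 0.3]
gripper_width: 0.0878
gripper_force: 0.0
```

```bash
python3 - <<'E'
from h import *
a=r.capture("scene");s=r.get_state();print(s["tcp_pos"],s["gripper_width"],s["contact_force"])
cv2.imwrite("pics/a8.png",cv2.resize(a[60:200,120:280],None,fx=4,fy=4,interpolation=2)[:,:,::-1])
E
```

```text
[ 0.437601   -0.25758765  0.1126795 ] 0.0875550483083946 [ 0.7747487   0.21783174 -0.08621359]
```

View pics/a8.png

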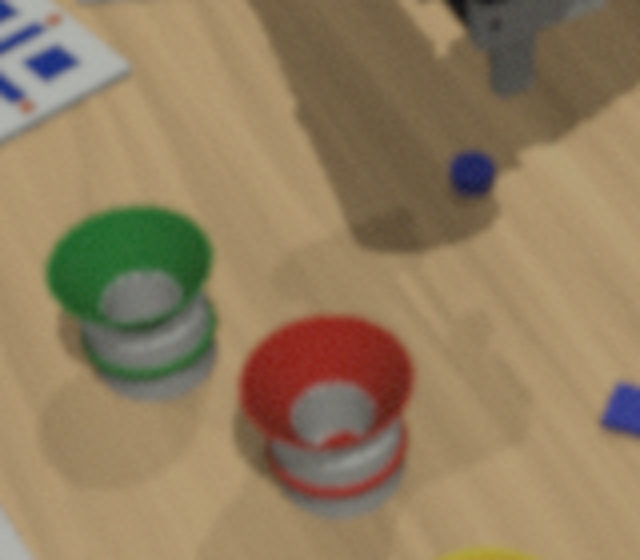

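The red well shows its tablet. The green well's floor is hidden from this camera, so I check it in the top view by numbers.

```bash
python3 - <<'E'
from h import *
b=r.capture("top"); o=cv2.imread("pics/top0.png")[:,:,::-1]
for nm,im in(("before",o),("now",b)):
    H=cv2.cvtColor(im.copy(),cv2.COLOR_RGB2HSV)[120:176,355:415].astype(int)
    g=(H[:,:,0]>45)&(H[:,:,0]<90)&(H[:,:,1]>110)
    print(nm);print("\n".join("".join("#" if v else "." for v in row) for row in g[::2]))
print(b.mean())
for (x,y) in((382,147),(383,150),(381,152),(385,154)): print(o[y,x],b[y,x])
E
```

```text
before
............................................................
........................###########.........................
...................#####################....................
................###########################.................
..............################################..............
............####################################............
...........######################################...........
..........#########################################.........
..........##########################################........
.........#############...........###################........
.........##########................##################.......
.........#########...................#################......
........#########.....................################......
.......##########......................###############......
.......##########......................###############......
.......##########.....................###############.......
.......##..#######....................###############.......
........##..########................################....
[... 1751 characters left out ...]
################..........
.........###...###########.....##################...........
..........####...##############################.............
............####....########################................
..............#####......###############....................
.................########..#######..........................
........................####................................
............................................................
............................................................
............................................................
104.19942220052083
[125 130 123] [  0 105  18]
[128 131 123] [ 2 94 24]
[125 129 122] [ 0 98 15]
[131 133 128] [157 160 155]
```

```bash
python3 - <<'E'
from h import *
print(w("top",[(378.5,150)],.022)[0].round(4), w("top",[(382.5,149)],.048)[0].round(4))
E
```

```text
[ 0.6697 -0.2177  0.022 ] [ 0.6645 -0.2199  0.048 ]
```

Emit:
play_rows(
  rows=[
    [[0,0,0,0.07,0],[0,0,0,0.14,0],[0,0,0,0.19,0],[0,0,0,0.21,0],[0,0,0,0.215,0],[0.3,0,0,0.215,0],[1,0,0,0.215,0],[1,0,0,0.215,0]],
  ],
)

```text
time_s: 15.47
tcp_pos: [0.439, -0.2575, 0.006]
eef_rot: [-180.0, 0.1, -180.0]
contact_force: [0.2, 0.7, 0.1]
gripper_width: 0.0731
gripper_force: 0.0
```

Emit:
play_rows(
  rows=[
    [[1,0,0,0,0],[1,0,0,0,0],[1,0,0,0,0],[1,0,0,0,0],[1,0,0,0,0],[1,0,0,-0.01,0],[1,0,0,-0.02,0],[1,0,0,-0.04,0]],
  ],
)

```text
time_s: 16.13
tcp_pos: [0.437, -0.2572, 0.0245]
eef_rot: [180.0, -0.1, -180.0]
contact_force: [-0.7, -0.6, 0.5]
gripper_width: 0.0283
gripper_force: 12.0
```

Emit:
play_rows(
  rows=[
    [[1,0,0,-0.06,0],[1,0,0,-0.12,0],[1,0,0,-0.18,0],[1,0,0,-0.2,0],[1,0,0,-0.2,0],[1,0,0,-0.2,0],[1,0,0,-0.2,0],[1,0,0,-0.2,0]],
  ],
)

```text
time_s: 16.8
tcp_pos: [0.4368, -0.2571, 0.1236]
eef_rot: [180.0, -0.1, -180.0]
contact_force: [-0.3, -0.5, -0.4]
gripper_width: 0.0283
gripper_force: 12.0
```

Emit:
play_rows(
  rows=[
    [[1,-0.02,0.08,0,0],[1,-0.02,0.16,0,0],[1,-0.02,0.24,0,0],[1,-0.02,0.32,0,0],[1,-0.02,0.4,0,0],[1,-0.02,0.48,0,0],[1,-0.02,0.56,0,0],[1,-0.02,0.6,0,0]],
  ],
)

```text
time_s: 17.47
tcp_pos: [0.4471, 0.0458, 0.1239]
eef_rot: [-180.0, -0.0, -179.9]
contact_force: [0.2, -0.8, 0.3]
gripper_width: 0.0284
gripper_force: 12.0
```

Emit:
play_rows(
  rows=[
    [[1,-0.02,0.08,0,0],[1,-0.04,0.16,0,0],[1,-0.06,0.24,0,0],[1,-0.1,0.31,0,0],[1,-0.15,0.342,0,0],[1,-0.2,0.342,0,0],[1,-0.25,0.342,0,0],[1,-0.25,0.342,0,0]],
  ],
)

```text
time_s: 18.13
tcp_pos: [0.5755, 0.2142, 0.1224]
eef_rot: [-179.9, -0.1, -180.0]
contact_force: [1.0, -0.2, 0.8]
gripper_width: 0.0288
gripper_force: 12.0
```

Emit:
play_rows(
  rows=[
    [[1,-0.07,0,0,0],[1,-0.14,0,0,0],[1,-0.184,0,0,0],[1,-0.184,0,0.03,0],[1,-0.184,0,0.06,0],[1,-0.184,0,0.075,0],[1,-0.184,0,0.075,0],[1,-0.184,0,0.075,0]],
  ],
)

```text
time_s: 18.8
tcp_pos: [0.6639, 0.2135, 0.0863]
eef_rot: [-179.9, -0.1, -180.0]
contact_force: [0.3, 0.3, 0.9]
gripper_width: 0.0286
gripper_force: 12.0
```

```bash
python3 - <<'E'
from h import *
a=r.capture("scene");b=r.capture("top");s=r.get_state();print(s["tcp_pos"],s["gripper_width"],s["contact_force"])
c=np.hstack([cv2.resize(x,None,fx=4,fy=4,interpolation=2) for x in(a[235:355,200:295],b[80:200,115:210])])
cv2.imwrite("pics/a9.png",c[:,:,::-1])
E
```

```text
[0.66471898 0.21404807 0.08788215] 0.028495399098973778 [-0.36931856 -0.2177153  -1.22047694]
```

View pics/a9.png

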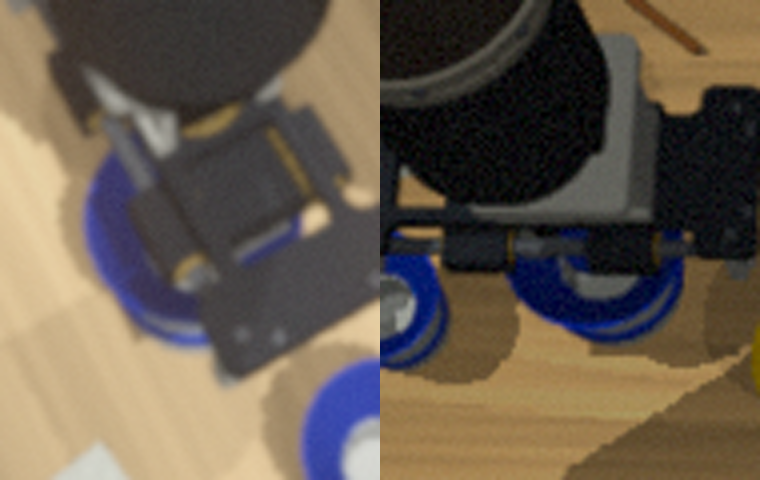

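Emit:
play_rows(
  rows=[
    [[0.5,0,0,0,0],[0.5,0,0,0,0],[0.5,0,0,0,0],[0.5,0,0,0,0],[0.5,0,0,-0.02,0],[0.5,0,0,-0.07,0],[0,0,0,-0.14,0],[0,0,0,-0.2,0]],
  ],
)

```text
time_s: 19.57
tcp_pos: [0.6645, 0.2136, 0.1894]
eef_rot: [-180.0, 0.0, -180.0]
contact_force: [0.5, 0.3, 0.8]
gripper_width: 0.0519
gripper_force: 0.0
```

Emit:
play_rows(
  rows=[
    [[0,0.08,0,0,0],[0,0.16,0,0,0],[0,0.24,0,0,0],[0,0.3,-0.06,0,0],[0,0.3,-0.14,0,0],[0,0.3,-0.22,0,0],[0,0.3,-0.3,0,0],[0,0.3,-0.3,0,0]],
  ],
)

```text
time_s: 20.23
tcp_pos: [0.5134, 0.059, 0.1884]
eef_rot: [-180.0, 0.0, 179.9]
contact_force: [-0.4, 1.3, -1.1]
gripper_width: 0.0876
gripper_force: 0.0
```

Emit:
play_rows(
  rows=[
    [[0,0,-0.08,0,0],[0,0,-0.16,0,0],[0,0,-0.24,0,0],[0,0,-0.32,0,0],[0,0,-0.4,0,0],[0,0,-0.48,0,0],[0,0,-0.56,0,0],[0,0,-0.6,0,0]],
  ],
)

```text
time_s: 20.9
tcp_pos: [0.5143, -0.2399, 0.188]
eef_rot: [-180.0, 0.0, 179.9]
contact_force: [0.5, 0.5, 0.9]
gripper_width: 0.0874
gripper_force: 0.0
```

```bash
python3 - <<'E'
from h import *
a=r.capture("scene");b=r.capture("top");s=r.get_state();print(s["tcp_pos"],s["gripper_width"],s["contact_force"])
c=np.hstack([cv2.resize(a[80:380,120:380],(0,0),fx=1.5,fy=1.5),cv2.resize(b[100:280,90:290],(0,0),fx=2,fy=2)[:450].repeat(1,0) if 0 else cv2.copyMakeBorder(cv2.resize(b[100:280,90:290],(0,0),fx=2,fy=2),0,90,0,0,0)])
cv2.imwrite("pics/a10.png",c[:,:,::-1]);print(c.shape)
blobs("top",b)
E
```

```text
[ 0.51429333 -0.23944214  0.18757424] 0.08766862675535175 [ 0.03194921 -0.22495205 -0.54100204]
(450, 790, 3)
top yellow [231.2 168.1] 1392 z 0.078 centroid [0.6102 0.0851] circ 0.6082 0.0852 0.0479 rect [0.093 0.091] 47
top yellow [231.5 174.2] 158 z 0.01 centroid [0.6138 0.089 ] circ 0.6139 0.0892 0.0151 rect [0.028 0.027] 1
top yellow [146.7 252. ] 247 z 0.01 centroid [0.4475 0.2577] circ 0.4476 0.2573 0.0215 rect [0.033 0.032] 76
top blue [337.5  55. ] 70 z 0.01 centroid [ 0.8915 -0.1367] circ 0.8904 -0.1355 0.0188 rect [0.037 0.01 ] 6
top blue [353.4  53. ] 119 z 0.01 centroid [ 0.898  -0.1726] circ 0.8982 -0.1727 0.0168 rect [0.025 0.025] 2
top blue [320.8  54.7] 120 z 0.01 centroid [ 0.8909 -0.0993] circ 0.8907 -0.0991 0.0171 rect [0.025 0.025] 6
top blue [353.9  67.9] 65 z 0.01 centroid [ 0.8612 -0.1725] circ 0.861 -0.1728 0.019 rect [0.009 0.037] 8
top blue [324.6  69.6] 71 z 0.01 centroid [ 0.8547 -0.1072] circ 0.855 -0.107 0.0194 rect [0.01  0.038] 2
top blue [167.9 140.4] 1249 z 0.078 centroid [0.6645 0.213 ] circ 0.6616 0.212 0.0497 rect [0.093 0.089] 1
top blue [111.9 152.6] 571 z 0.078 centroid [0.6381 0.3252] circ 0.6364 0.3224 0.0347 rect [0.066 0.065] 31
```

View pics/a10.png

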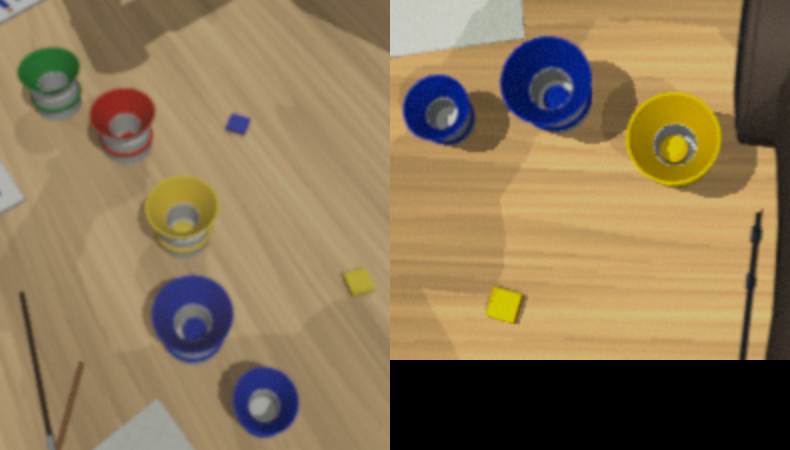

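All four tablets are down in their wells: blue is in the large jar (top crop (557,97)) and the small blue jar is empty. The chips have not moved.

```bash
python3 -c "
from plant import r
print(r.close_job())"
```

```text
the job is handed in; nothing more can be done
None
```

All four tablets went into their own jars' wells in the order yellow, red, green, blue, the two square samples stayed where they were, and I handed the job in at about 21 s of the 104 s allowed.

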